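Load the grey-step calibration plate into the flat plate scanner

TASK

Load the glass calibration plate into the scanner: it is too thin to pick up where it lies, so slide it flat across the light box until one end hangs well out over the box's edge, take hold of that end and lift the plate off. Lay it, grey steps up, on the scanner's drawn-out carriage without dropping it, press it flush into the corner against both orange stops, then let go and push the carriage fully shut. Leave everything else where it stands.

Things in the scene. Friction and masses are not known exactly. Their poses are not given: they have to be found in the camera images.
- plate_center (a point): centre of the loose glass calibration plate (half-way through): dark, 150 long (its x) x 50 wide (its y) x 3 thick (its z, up), 50 to 80 g; ten grey patches on its upper face, white at its -x end to black at +x. It starts flat on the light box, length roughly square to the box's front edge. A fingertip may drag it by its upper face; a hanging end can be gripped from above across its width
- plate_light_end (a point): middle of the plate's end edge at its -x end (white patch), half-way through its thickness
- plate_dark_end (a point): middle of the plate's end edge at its +x end (black patch), half-way through its thickness
- lightbox: fixed viewing box, 240 deep (its x) x 320 wide (its y) x 70 high, flat white glowing top flush with its aluminium rim, so nothing stops the plate at the edges. Origin at the centre of its underside, z up; its front face (towards the robot, with switch and dimmer) is its -x side at x = -120 mm
- carriage (a joint): how far the scanner's drawer-like carriage is pushed in, in m: 0 fully drawn out, 0.2 fully shut (home, a hard stop); grows as it goes in along the scanner's +x. It stays where it is left; friction takes about 6 N to move it
- plate_home (a point): point on the carriage's bed (55 mm above the bench), moving with it, under the plate's centre when the plate is flush against both orange stops; axes parallel to the scanner's (+x into the scanner, z up). The flat bed spans x = -20 to 75 mm, y = -75 to 75 mm; outwards of it only a tongue 22 wide (y = -11 to 11 mm) carries the plate, with open gaps for fingers on both sides
- end_stop (a point): middle of the face of the orange end stop across the bed's inner end, 75 mm from plate_home along +x; the plate's inner end bears on it. Both stops stand 8 mm above the bed; this point is half-way up
- side_stop (a point): middle of the face of the orange side stop, 25 mm from plate_home along +y, half-way up; it runs along x from -10 to 75 mm from plate_home. A long edge of the plate bears on it
- carriage_handle (a point): middle of the carriage's dark red bar handle: 12 thick, 96 wide (along the scanner's y), 56 mm above the bench, 40 mm out from the carriage's white front (220 wide, top 84 mm above the bench, its inner side 110 mm from plate_home along -x); moves with it
- loupe: black magnifier, 40 across x 42 high, standing on the light box, origin at its underside: leave alone
- tin: round metal tin, 54 across x 35 high, standing on the light box, origin at its underside: leave alone
- bottle: amber bottle with blue cap, 60 across x 130 high, on the bench, origin at its underside: leave alone
- beaker: glass beaker, 68 across x 85 high, on the bench, origin at its underside: leave alone
- jar: white jar, 64 across x 70 high, on the bench, origin at its underside: leave alone
- mouse: black computer mouse, 105 x 60 x 32 high, on the bench, origin at its underside: leave alone
- tray: open blue tray, 100 x 160 x 35 high, on the bench, origin at its underside: leave alone
- scanner_mouth (a point): middle of the lower lip of the mouth of the fixed black and white scanner (340 deep x 300 wide x 220 high, sloping front with a screen): on its front plane, 30 mm above the bench, axes x into the scanner, z up. The mouth is 230 wide, from 30 to 89 mm above the bench; above it the front slopes back. The carriage runs out of it along -x
Mind the look-alikes: they are no part of the job. There is more than one size of the part that bears plate_center; the job needs the smaller.

How it is judged:
By the outcome, as a careful person would: the job done as asked, in the order asked, and still so for the second after the job is handed in, with the robot touching nothing.
It also fails if it takes over 69 s, if anything falls off the work surface, if the arm or the gripper's body presses on something with over 40 N, if the wrist force passes 120 N, or if a joint passes its speed limit or range.

ROBOT

A 6-joint arm with a two-finger parallel gripper is mounted at the origin on the work surface. World frame = base frame: x ahead of the robot, y to its left, z up, the work surface at z = 0. Lengths are in mm, angles in rad, forces in N, time in s.
With the tool pointing down it reaches from about 350 to 775 mm from the base axis. Payload 7.3 kg.
Tool frame: the origin (TCP) lies midway between the tips of the shut fingers; the grasp point (between the pads) lies 19 mm behind it (bot.tcp_to_grasp is the distance from the TCP to the grasp point, in mm); z points along the fingers, y is the line along which they close (so a half turn about z gives the same grasp; the last joint's range is limited). The gripper opens to 92 mm and grips with 3 to 60 N. Pads are 19 mm wide; open, the fingers measure 130 mm over their backs; the gripper's body (75 mm by 190 mm) begins 47 mm behind the grasp point.
Start: joints at [0.97, 0.342, 1.524, -0, 1.275, -0.146], TCP at [230.612, 471.66, 226.741] pointing down, gripper open.
Joint ranges: [-2.53, 2.53], [-0.77, 2.02], [0.04, 2.7], [-1, 4.14], [0.28, 2.66], [-3.11, 3.11]. Speed limits (rad/s): [2.57, 2.57, 3.14, 3.14, 3.14, 3.14].

INTERFACE

Orientations are given as [roll, pitch, yaw] about the fixed x, y, z axes, in that order (R = Rz(yaw) Ry(pitch) Rx(roll)).
In Python, from plant import bot, viewer gives the robot as it stands. The module is installed in compiled form; this text tells all that it offers.
- The arm moves only by the shell command python3 -m handwheel 'ROWS'. ROWS is text: rows parted by semicolons, each of 7 numbers parted by spaces: the shift along the tool's x, y, z scaled (see below), then the turn, a rotation vector about the tool's x, y, z scaled (see below), then the opening, from -1 (shut) to 1 (fully open), so that 0 is half open. In form: tx ty tz rx ry rz gripper; .... A call has 1 to 8 rows; each row is the pose to reach, as a shift and turn from the pose commanded when the call began, along the tool's axes at that moment, turning the shorter way round; what a row does not reach only later rows make up. The controller multiplies each number of a shift by 10 cm and each number of a turn by pi rad. A row lasts 1/12 s, in which the tool goes at most 41.7 mm and 7.16 degrees, less where a joint would pass 70% of its speed; a pose out of reach is approached as far as the arm can. A call with a number of a shift or a turn outside -1 to 1 is refused whole. A call with a gripper value outside its range is refused whole. The fingers move at their own pace and stop on an object; the grip force is fixed at half the most. Time passes only in rows, so rows that repeat a pose let the fingers close. It gives the time, the measured TCP pose, the force, the opening and the grip force at its end, in the units of the state.
- bot.get_obs(): the state, without advancing time (a new reading comes with each control period).
- viewer.capture(name): name is "scene" or "top" or "wrist"; returns a dict with "frame" (384x512x3 uint8, red, green, blue), "fov_y" (degrees; the focal length in pixels is half the picture's height over the tangent of half this angle, whatever the lens; pixels are square), "cx", "cy" (the principal point, pixels), "T" (4x4, takes a point from camera to world coordinates). Camera axes: x right, y down, z forward; pixel columns grow to the right and rows downward; lengths in mm; the calibration is good to about 2 mm. A picture is of the moment at which its call begins. There is no depth.
- bot.close_job(): hands the job in; it is judged then, once.
Trained networks look in a picture, given as the dict that the camera call returned (one of the last four; its "shot" number tells which), for a name from the list of things; names that differ only in an ending like _2 or _b are one class to them, and where a whole thing is asked for, a point or a joint stands for the part that bears it (a point fixed in the world has none). Each returns a list of dicts, best first, with "score" (0 to 1); they miss things now and then, are a little off and sometimes report something else, mostly with a low value. They report only what shows in the picture. A call takes as long as a camera call. They do not tell look-alikes from the thing itself.
- viewer.recognise(target, picture): "centre" ([column, row] in pixels, amid what is visible of it).
- viewer.cut_out(target, picture): "pixels" (384x512 bool, what is visible of it) and "centre" ([column, row] in pixels, amid what is visible of it).
The state is a dict: "time": time; "joint_positions": joint angles; "dq": joint speeds; "tau": joint torques, N m; "tool_pos": TCP position; "tcp_rot": TCP orientation; "contact_force": force on the tool from outside, world axes, zero at the start; "moment": the same for the moment, N m; "grip_width": finger opening in mm; "finger_force": force on a finger pad.
Only numpy, scipy, OpenCV 4.12 (cv2) and the standard library are available. Lean on these libraries where they do the work, as an engineer would, in place of code of your own. Each camera call takes 0.05 s, during which the arm holds its last target. There are 200 camera calls.

## Working session

There is one attempt and no reset: what is moved stays moved. The work goes in short steps, Python scripts to look and compute and a shell command to move; the robot and the scene stay as the last step left them, time stands still between calls to the robot, and variables do not carry over. Pictures are saved under pics/ and viewed, at most 10 in all, crops included, and the job is handed in when it is done.

```bash
mkdir -p pics
cat > h.py <<'E'
import numpy as np, cv2
from plant import bot, viewer
def K(c):
    f=c["frame"].shape[0]/2/np.tan(np.radians(c["fov_y"])/2); return f
def ray(c,p,z):
    f=K(c); d=np.array([(p[0]-c["cx"])/f,(p[1]-c["cy"])/f,1.]); T=np.array(c["T"])
    w=T[:3,:3]@d; o=T[:3,3]; return o+w*(z-o[2])/w[2]
def proj(c,P):
    T=np.array(c["T"]); q=T[:3,:3].T@(np.array(P)-T[:3,3]); f=K(c)
    return np.array([c["cx"]+f*q[0]/q[2],c["cy"]+f*q[1]/q[2]])
def save(c,n,crop=None,s=1):
    im=c["frame"][:,:,::-1]
    if crop: x0,y0,x1,y1=crop; im=im[y0:y1,x0:x1]
    cv2.imwrite("pics/"+n,cv2.resize(im,None,fx=s,fy=s,interpolation=cv2.INTER_CUBIC))
def RT():
    from scipy.spatial.transform import Rotation as R
    o=bot.get_obs(); return np.array(o["tool_pos"]),R.from_euler("xyz",o["tcp_rot"])
E
python3 - <<'E'
from h import *
a=viewer.capture("scene");b=viewer.capture("top")
im=np.hstack([a["frame"],b["frame"]])
save(a,"s.png",None,1.5);save(b,"t.png",None,1.5)
for n,z in [("plate_center",72),("plate_light_end",72),("plate_dark_end",72),("lightbox",70),("carriage_handle",56),("end_stop",59),("side_stop",59),("plate_home",55),("scanner_mouth",30),("loupe",90),("tin",100),("bottle",130),("jar",70),("beaker",85),("mouse",20),("tray",20)]:
  for nm,c in(("s",a),("t",b)):
    print(n,nm,[(round(r["score"],2),np.round(r["centre"]).astype(int).tolist(),ray(c,r["centre"],z)[:2].round().tolist()) for r in viewer.recognise(n,c)[:3]])
o=bot.get_obs();print(o["tool_pos"],o["tcp_rot"],o["grip_width"],o["time"],a["T"],b["T"])
E
```

```text
plate_center s [(0.86, [264, 173], [419.0, 107.0]), (0.78, [287, 210], [623.0, 142.0])]
plate_center t [(0.91, [223, 173], [610.0, 139.0]), (0.78, [232, 275], [322.0, 118.0]), (0.27, [180, 146], [695.0, 263.0])]
plate_light_end s [(0.96, [285, 210], [620.0, 137.0]), (0.87, [260, 172], [412.0, 93.0])]
plate_light_end t [(0.96, [226, 279], [312.0, 133.0]), (0.95, [225, 171], [617.0, 133.0]), (0.68, [393, 209], [495.0, -346.0])]
plate_dark_end s [(0.77, [287, 206], [603.0, 145.0]), (0.68, [264, 172], [411.0, 108.0]), (0.25, [122, 200], [506.0, -327.0])]
plate_dark_end t [(0.97, [223, 171], [618.0, 137.0]), (0.8, [227, 277], [316.0, 130.0])]
lightbox s [(0.88, [276, 225], [683.0, 100.0]), (0.63, [335, 172], [441.0, 334.0])]
lightbox t [(0.85, [238, 171], [616.0, 95.0]), (0.17, [143, 271], [339.0, 364.0])]
carriage_handle s [(0.62, [120, 200], [481.0, -338.0])]
carriage_handle t [(0.63, [397, 213], [486.0, -362.0])]
end_stop s [(0.89, [119, 203], [500.0, -339.0])]
end_stop t [(0.86, [394, 210], [494.0, -352.0])]
side_stop s [(0.8, [118, 202], [495.0, -343.0]), (0.31, [274, 224], [663.0, 9
[... 1128 characters left out ...]
, 539.0])]
tray t [(0.6, [86, 186], [592.0, 547.0])]
[230.62154944 471.65073367 226.76330173] [3.14147646e+00 2.77762955e-05 2.68679003e+00] 91.65904737964239 1.7 [[ 1.28033288e-01  5.50532316e-01 -8.24937359e-01  1.57369289e+03]
 [ 9.91727951e-01 -7.87159683e-02  1.01387706e-01 -7.14242909e+01]
 [-9.11853456e-03 -8.31094438e-01 -5.56056551e-01  7.93733722e+02]
 [ 0.00000000e+00  0.00000000e+00  0.00000000e+00  1.00000000e+00]] [[-2.30412660e-02 -9.89179328e-01  1.44890849e-01  3.64446412e+02]
 [-9.99708365e-01  2.17491640e-02 -1.04956451e-02  7.39674343e+01]
 [ 7.23082036e-03 -1.45090427e-01 -9.89391977e-01  1.37752694e+03]
 [ 0.00000000e+00  0.00000000e+00  0.00000000e+00  1.00000000e+00]]
```

View pics/s.png

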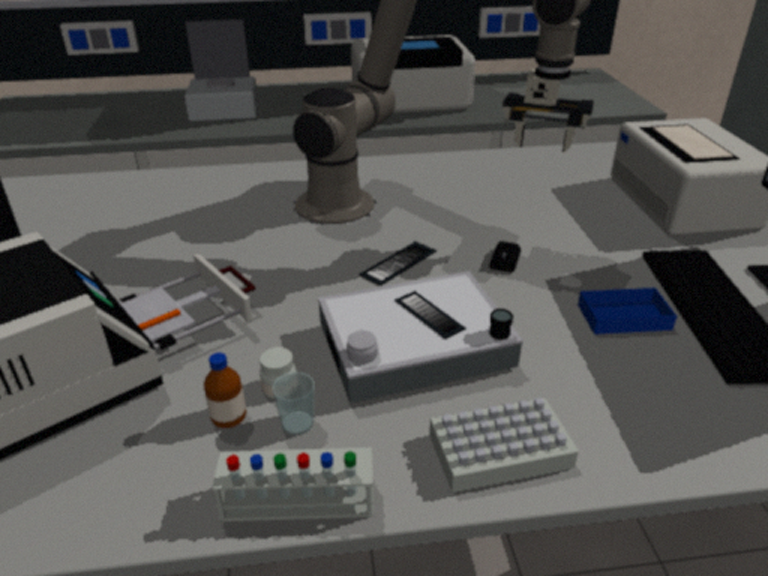

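View pics/t.png

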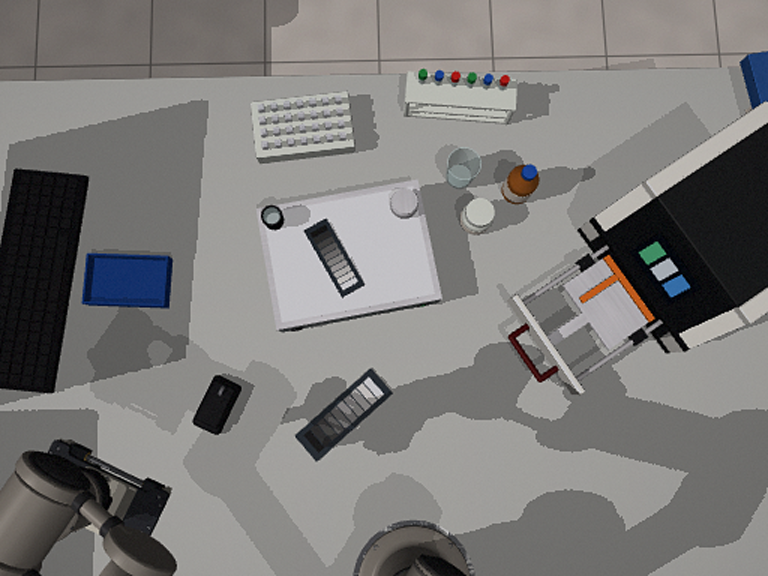

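The top view (1.5x) shows two plates: a dark one on the light box at (334,258) and another on the bench at (345,414), which looks larger. The scanner with its drawn-out carriage is on the right, with orange stops near (615,285) and a red handle at (530,357). Plate candidates in 512-px coordinates are (223,173) on the box and (232,275) on the bench. By the description the one on the box is the right one, so I'll check its size and take a close crop.

Run:
```python
from h import *
b=viewer.capture("top");a=viewer.capture("scene")
L=b["frame"][110:320,160:300,::-1];Rr=b["frame"][150:270,330:460,::-1]
cv2.imwrite("pics/c.png",np.hstack([cv2.resize(L,(400,600),interpolation=3),cv2.resize(Rr,(400,600*1),interpolation=3)[:, :]]) )
def rect(c,m,z):
    cs=max(cv2.findContours(m.astype(np.uint8),0,1)[0],key=cv2.contourArea).reshape(-1,2).astype(float)
    P=np.array([ray(c,p,z)[:2] for p in cs],np.float32); return cv2.minAreaRect(P)
for nm,c in(("t",b),("s",a)):
  for n,zs in (("plate_center",(73,3)),("lightbox",(70,))):
    for r in viewer.cut_out(n,c)[:2]:
      for z in zs:
        q=rect(c,r["pixels"],z);print(nm,n,np.round(r["centre"]),z,np.round(q[0],1),np.round(q[1],1),round(q[2],1))
# white top of box, orange stops, red handle in top
h=cv2.cvtColor(b["frame"],cv2.COLOR_RGB2HSV).astype(int)
org=(h[...,0]>5)&(h[...,0]<20)&(h[...,1]>150)&(h[...,2]>120);org[:,:370]=0;org[:150]=0
red=((h[...,0]<8)|(h[...,0]>170))&(h[...,1]>120)&(h[...,2]>30)&(h[...,2]<150);red[:,:325]=0;red[:,385:]=0;red[:200]=0
g=b["frame"].astype(int).sum(2)
n,l,s,ce=cv2.connectedComponentsWithStats(((g>560)).astype(np.uint8))
i=l[195,200];q=rect(b,l==i,70);print("box white",s[i],np.round(q[0],1),np.round(q[1],1),round(q[2],1),np.round([ray(b,p,70)[:2] for p in []]))
for nm,m,z in(("org",org,63),("red",red,60)):
    n,l,s,ce=cv2.connectedComponentsWithStats(m.astype(np.uint8));i=1+s[1:,4].argmax();m=l==i
    q=rect(b,m,z);print(nm,s[i],np.round(q[0],1),np.round(q[1],1),round(q[2],1),np.round(cv2.boxPoints(q)).tolist())
    print([ray(b,p,z)[:2].round().tolist() for p in cv2.approxPolyDP(max(cv2.findContours(m.astype(np.uint8),0,1)[0],key=cv2.contourArea),2,True).reshape(-1,2)])
```

```text
t plate_center [220. 173.] 73 [615.8 139.3] [151.6  50.5] 28.8
t plate_center [220. 173.] 3 [629.3 142.8] [159.7  53.2] 28.8
t plate_center [227. 276.] 73 [319.7 125.8] [ 62.6 188. ] 40.2
t plate_center [227. 276.] 3 [317.3 128.6] [ 66.  198.1] 40.2
t lightbox [239. 172.] 70 [621.7 112.4] [250.1 322.4] 9.7
t lightbox [450. 171.] 70 [ 585.9 -519.1] [338.8 706.3] 33.1
s plate_center [265. 176.] 73 [425.4 110.7] [ 66.9 184. ] 40.5
s plate_center [265. 176.] 3 [313.9 128.3] [ 73.4 201.9] 40.5
s plate_center [286. 210.] 73 [613.9 139.6] [155.9  59.1] 29.3
s plate_center [286. 210.] 3 [520.7 160.1] [171.   64.8] 29.3
s lightbox [276. 225.] 70 [650.9 112.3] [306.7 339.1] 9.6
s lightbox [288. 208.] 70 [611.2 140.7] [154.2  51.4] 28.2
box white [ 176  127  114   88 5860] [624.3 112.8] [217.1 297.1] 9.5 []
org [386 170  50  45 345] [ 523.8 -390.2] [148.   97.1] 32.2 [[435.0, -389.0], [487.0, -471.0], [612.0, -392.0], [560.0, -310.0]]
[[607.0, -384.0], [575.0, -402.0], [530.0, -329.0], [521.0, -335.0], [566.0, -407.0], [480.0, -459.0], [483.0, -464.0], [495.0, -465.0], [610.0, -393.0]]
red [339 216  33  39 221] [ 425.5 -234.3] [105.9  44.6] 32.0 [[369.0, -243.0], [392.0, -281.0], [482.0, -225.0], [459.0, -187.0]]
[[480.0, -224.0], [455.0, -191.0], [372.0, -246.0], [396.0, -279.0], [383.0, -244.0], [455.0, -199.0], [474.0, -229.0]]
```

View pics/c.png

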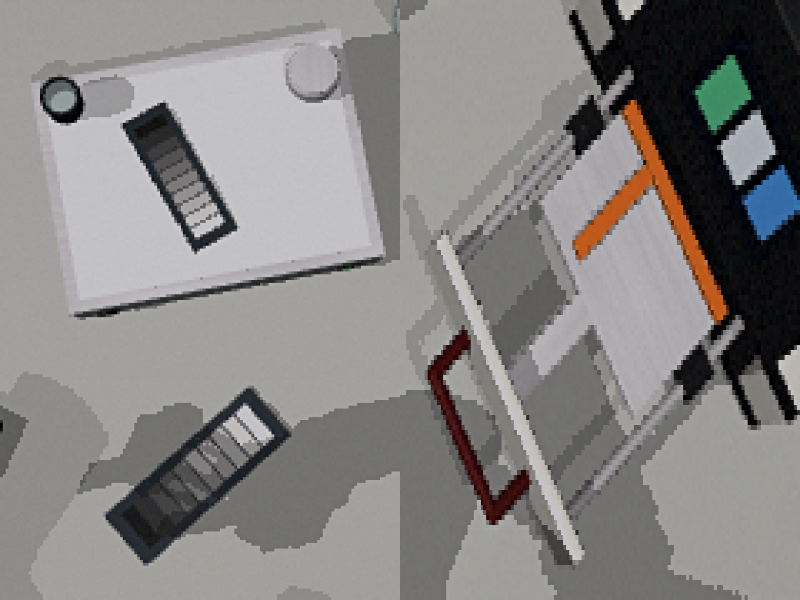

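The close crop confirms the choice. The plate on the box measures 151x50 mm and the bench one 188x63 mm, which makes it the larger look-alike. The job plate is centred at about (616,139) with its dark end at +28.8° and its light end towards the front edge. The box yaw is about 9.7°. The scanner yaw is about -58° and plate_home is about (503,-356). I'll move above the dark half of the plate with the fingers slightly open along its length.

```bash
cat >> h.py <<'E'
def plan(x,y,z,yaw):
    "shift/turn numbers (tool axes, units of the moves) to a tool-down pose, yaw in deg"
    from scipy.spatial.transform import Rotation as R
    p,r=RT(); t=R.from_euler("xyz",[np.pi,0,np.radians(yaw)])
    print("shift",((r.inv().apply(np.array([x,y,z])-p))/100).round(3),"turn",((r.inv()*t).as_rotvec()/np.pi).round(4),"now",p.round(1),np.degrees(r.as_euler("xyz")).round(2))
E
H="python3 -m handwheel"
python3 -m handwheel '-1 -0.21 0.1 0 0 0 -0.35;-1 -0.21 0.1 0 0 0 -0.35;-1 -0.21 0.1 0 0 0 -0.35'
python3 -m handwheel '-1 -0.21 0.1 0 0 0 -0.35;-1 -0.21 0.1 0 0 0 -0.35;-1 -0.21 0.1 0 0 0 -0.35' >/dev/null
python3 -m handwheel '-1 -0.21 0.1 0 0 0 -0.35;-1 -0.21 0.1 0 0 0 -0.35;-1 -0.21 0.1 0 0 0 -0.35' >/dev/null
python3 -m handwheel '-1 -0.21 0.1 0 0 0 -0.35;-1 -0.21 0.1 0 0 0 -0.35;-1 -0.21 0.1 0 0 0 -0.35' >/dev/null
python3 -m handwheel '-1 -0.21 0.1 0 0 0 -0.35;-1 -0.21 0.1 0 0 0 -0.35;-1 -0.21 0.1 0 0 0 -0.35' >/dev/null
python3 -m handwheel '-0.09 0 0 0 0 0.195 -0.35;-0.09 0 0 0 0 0.195 -0.35;-0.09 0 0 0 0 0.195 -0.35;-0.09 0 0 0 0 0.195 -0.35;-0.09 0 0 0 0 0.195 -0.35;-0.09 0 0 0 0 0.195 -0.35;-0.09 0 0 0 0 0.195 -0.35'
python3 - <<'E'
from h import *
c=viewer.capture("wrist");save(c,"w1.png",None,1.2);T=np.array(c["T"]);print(T.round(2),c["fov_y"])
plan(642,154,90,118.8)
for n in("plate_center","lightbox"):
  for r in viewer.cut_out(n,c)[:2]:
    m=r["pixels"];cs=max(cv2.findContours(m.astype(np.uint8),0,1)[0],key=cv2.contourArea).reshape(-1,2).astype(float)
    q=cv2.minAreaRect(np.array([ray(c,p,73)[:2] for p in cs],np.float32));print(n,r["score"],np.round(r["centre"]),q)
E
```

```text
time: 2.25
tool_pos: [313.4, 406.8, 216.3]
tcp_rot: [-3.141, 0.001, 2.686]
contact_force: [0.5, -0.1, 0.5]
grip_width: 76.3
finger_force: 0.0
time: 3.83
tool_pos: [641.7, 153.7, 176.6]
tcp_rot: [-3.141, -0.0, 2.078]
contact_force: [-1.5, 0.6, -0.2]
grip_width: 29.9
finger_force: 0.0
[[ 8.7000e-01  4.7000e-01  1.2000e-01  6.0859e+02]
 [ 4.9000e-01 -8.5000e-01 -2.2000e-01  2.1193e+02]
 [-0.0000e+00  2.5000e-01 -9.7000e-01  3.3488e+02]
 [ 0.0000e+00  0.0000e+00  0.0000e+00  1.0000e+00]] 60.303109788496165
shift [0.001 0.003 0.867] turn [-0.     -0.      0.0014] now [641.7 153.8 176.7] [-1.8000e+02 -1.0000e-02  1.1905e+02]
plate_center 0.67 [  4. 121.] ((441.1222229003906, 110.69416809082031), (9.979009628295898, 28.521942138671875), 17.94925880432129)
plate_center 0.65 [228. 189.] ((616.41162109375, 137.97549438476562), (150.03358459472656, 50.770591735839844), 29.075246810913086)
lightbox 0.81 [233. 115.] ((615.6873168945312, 161.70474243164062), (238.91249084472656, 216.42001342773438), 9.613059043884277)
```

View pics/w1.png

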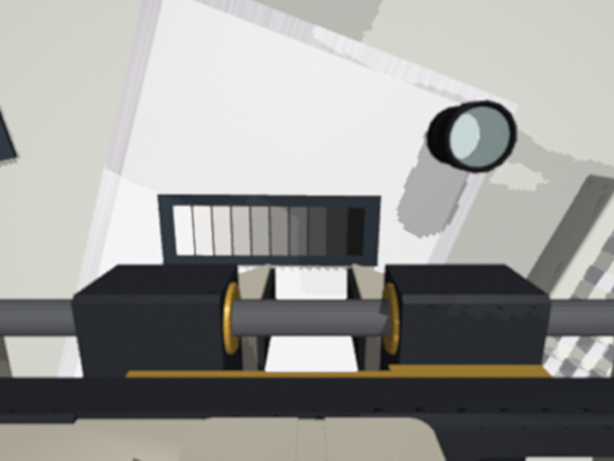

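The wrist view shows the plate flat (1.2x: white end at (180,230), black end at (365,230)) with the loupe well clear. Its pose (616,138, 29.1°) agrees with the top view. Next I'll lower the fingertips onto it.

```bash
python3 -m handwheel '0 0 0.92 0 0 0 -0.35;0 0 0.92 0 0 0 -0.35;0 0 0.92 0 0 0 -0.35;0 0 0.92 0 0 0 -0.35'
python3 -m handwheel '0 0 0.04 0 0 0 -0.35;0 0 0.08 0 0 0 -0.35;0 0 0.1 0 0 0 -0.35;0 0 0.11 0 0 0 -0.35;0 0 0.12 0 0 0 -0.35;0 0 0.12 0 0 0 -0.35'
```

```text
time: 4.32
tool_pos: [639.4, 153.5, 81.3]
tcp_rot: [-3.135, -0.003, 2.075]
contact_force: [-0.4, -0.1, 0.0]
grip_width: 30.0
finger_force: 0.0
time: 4.82
tool_pos: [642.0, 153.8, 73.4]
tcp_rot: [3.141, 0.0, 2.074]
contact_force: [0.8, 0.4, 1.8]
grip_width: 29.7
finger_force: 0.7
```

```bash
python3 -m handwheel '0 0 0.01 0 0 0 -0.35;0 0 0.02 0 0 0 -0.35;0 0 0.02 0 0 0 -0.35;0 0 0.02 0 0 0 -0.35'
```

```text
time: 5.15
tool_pos: [642.1, 153.8, 73.2]
tcp_rot: [3.14, 0.001, 2.074]
contact_force: [-4.2, -0.0, 12.3]
grip_width: 29.8
finger_force: 6.0
```

```bash
python3 -m handwheel '0 -0.05 0 0 0 0 -0.35;0 -0.12 0 0 0 0 -0.35;0 -0.2 0 0 0 0 -0.35;0 -0.28 0 0 0 0 -0.35;0 -0.36 0 0 0 0 -0.35;0 -0.44 0 0 0 0 -0.35;0 -0.5 0 0 0 0 -0.35;0 -0.5 0 0 0 0 -0.35'
python3 - <<'E'
from h import *
for n in("top","wrist"):
  c=viewer.capture(n)
  for r in viewer.cut_out("plate_center",c)[:2]:
    m=r["pixels"];cs=max(cv2.findContours(m.astype(np.uint8),0,1)[0],key=cv2.contourArea).reshape(-1,2).astype(float)
    q=cv2.minAreaRect(np.array([ray(c,p,73)[:2] for p in cs],np.float32));print(n,r["score"],np.round(r["centre"]),q)
E
```

```text
time: 5.82
tool_pos: [599.5, 129.6, 73.3]
tcp_rot: [3.136, 0.002, 2.074]
contact_force: [1.1, -0.4, 9.2]
grip_width: 29.9
finger_force: 4.4
top 0.5 [ 87. 186.] ((581.3150024414062, 534.11865234375), (167.54721069335938, 102.71263122558594), 87.18354797363281)
wrist 0.86 [231. 211.] ((568.7445068359375, 123.32627868652344), (150.6276397705078, 29.053375244140625), 28.816059112548828)
wrist 0.23 [318. 110.] ((591.5220336914062, 198.03651428222656), (226.05810546875, 113.01366424560547), 20.40574836730957)
```

The plate followed the fingers by 49 mm without slipping. I'll drag it the remaining 59 mm.

```bash
python3 -m handwheel '0 -0.06 0 0 0 0 -0.35;0 -0.14 0 0 0 0 -0.35;0 -0.22 0 0 0 0 -0.35;0 -0.31 0 0 0 0 -0.35;0 -0.4 0 0 0 0 -0.35;0 -0.5 0 0 0 0 -0.35;0 -0.59 0 0 0 0 -0.35;0 -0.59 0 0 0 0 -0.35'
python3 -m handwheel '0 0 -0.2 0 0 0 -0.35;0 0 -0.8 0 0 0 0.3;0 0 -0.8 0 0 0 0.3;0 0 -0.8 0 0 0 0.5'
python3 - <<'E'
from h import *
for n in("top","wrist"):
  c=viewer.capture(n)
  for t in("plate_center","lightbox"):
   for r in viewer.cut_out(t,c)[:2]:
    m=r["pixels"];cs=max(cv2.findContours(m.astype(np.uint8),0,1)[0],key=cv2.contourArea).reshape(-1,2).astype(float)
    q=cv2.minAreaRect(np.array([ray(c,p,72)[:2] for p in cs],np.float32));print(n,t,round(r["score"],2),np.round(r["centre"]),[np.round(v,1) for v in q])
save(c,"w2.png",None,1.2)
E
```

```text
time: 6.68
tool_pos: [547.8, 100.9, 73.2]
tcp_rot: [3.136, 0.003, 2.074]
contact_force: [-0.0, -0.8, 9.4]
grip_width: 30.1
finger_force: 5.1
time: 7.02
tool_pos: [549.1, 101.4, 156.0]
tcp_rot: [3.133, 0.004, 2.074]
contact_force: [0.2, -0.0, 0.4]
grip_width: 45.5
finger_force: 0.0
top plate_center 0.44 [202. 289.] [array([281.6, 203.5]), array([22.1, 40.7]), np.float64(89.5)]
top lightbox 0.63 [223. 146.] [array([619.6, 111.3]), array([252.2, 320.4]), np.float64(9.3)]
wrist plate_center 0.93 [52. 71.] [array([380.2, 111.7]), array([53.2, 96. ]), np.float64(39.9)]
wrist plate_center 0.68 [232. 198.] [array([522.1,  85. ]), array([150.8,  51.3]), np.float64(28.9)]
wrist lightbox 0.83 [370. 124.] [array([607.4, 188.6]), array([234.2, 160.2]), np.float64(10.5)]
```

View pics/w2.png

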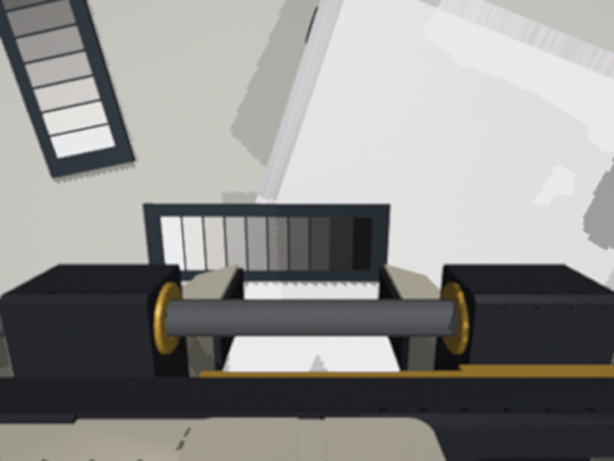

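The plate now lies at (522,85), yaw 28.9°, overhanging the front edge by about 60 mm (1.2x image: box edge meets plate near (262,205), white end at (148,240)). I'll go above the overhanging end, turned 90°.

Run:
```python
from h import *
plan(482.6,63.3,150,208.9)
```

```text
shift [-0.028 -0.733 -0.004] turn [-3.000e-04 -9.000e-04 -5.003e-01] now [545.5 101.1 149.4] [-1.7987e+02 -7.0000e-02  1.1884e+02]
```

```bash
python3 -m handwheel '-0.03 -0.73 0 0 0 -0.5 0.8;-0.03 -0.73 0 0 0 -0.5 0.8;-0.03 -0.73 0 0 0 -0.5 0.8;-0.03 -0.73 0 0 0 -0.5 0.8;-0.03 -0.73 0 0 0 -0.5 0.8;-0.03 -0.73 0 0 0 -0.5 0.8;-0.03 -0.73 0 0 0 -0.5 0.8;-0.03 -0.73 0 0 0 -0.5 0.8' > /dev/null
python3 -m handwheel '0 0 0 0 0 -0.18 0.8;0 0 0 0 0 -0.18 0.8;0 0 0 0 0 -0.18 0.8;0 0 0 0 0 -0.18 0.8;0 0 0 0 0 -0.18 0.8;0 0 0 0 0 -0.18 0.8'
python3 - <<'E'
from h import *
plan(482.6,63.3,52.5,208.9)
c=viewer.capture("wrist")
for t in("plate_center",):
   for r in viewer.cut_out(t,c)[:2]:
    m=r["pixels"];cs=max(cv2.findContours(m.astype(np.uint8),0,1)[0],key=cv2.contourArea).reshape(-1,2).astype(float)
    q=cv2.minAreaRect(np.array([ray(c,p,72)[:2] for p in cs],np.float32));print(t,round(r["score"],2),np.round(r["centre"]),[np.round(v,1) for v in q])
E
```

```text
time: 8.48
tool_pos: [483.3, 63.3, 149.8]
tcp_rot: [3.141, -0.002, -2.641]
contact_force: [0.1, 0.9, -0.9]
grip_width: 82.7
finger_force: 0.0
shift [0.005 0.002 0.973] turn [ 0.0003 -0.0005 -0.0013] now [483.3  63.3 149.8] [ 1.7994e+02 -9.0000e-02 -1.5133e+02]
plate_center 0.83 [405.  55.] [array([346.6,  98.7]), array([ 52.8, 140.8]), np.float64(40.6)]
plate_center 0.6 [260. 216.] [array([487.1,  65. ]), array([70.1, 51.4]), np.float64(29.1)]
```

```bash
python3 -m handwheel '0 0 0.4 0 0 0 0.8;0 0 0.75 0 0 0 0.8;0 0 0.97 0 0 0 0.8;0 0 0.97 0 0 0 0.8;0 0 0.97 0 0 0 0.8'
python3 -m handwheel '0 0 0 0 0 0 0;0 0 0 0 0 0 0;0 0 0 0 0 0 -0.5;0 0 0 0 0 0 -1;0 0 0 0 0 0 -1;0 0 0 0 0 0 -1;0 0 0 0 0 0 -1'
```

```text
time: 9.0
tool_pos: [482.8, 63.3, 53.0]
tcp_rot: [3.14, -0.003, -2.645]
contact_force: [-2.8, -0.3, -2.8]
grip_width: 82.9
finger_force: 2.4
time: 9.58
tool_pos: [484.5, 63.4, 54.3]
tcp_rot: [-3.141, 0.002, -2.643]
contact_force: [0.2, 1.3, 1.3]
grip_width: 49.2
finger_force: 30.0
```

```bash
python3 -m handwheel '0 0 -0.1 0 0 0 -1;0 0 -0.25 0 0 0 -1;0 0 -0.4 0 0 0 -1;0 0 -0.6 0 0 0 -1;0 0 -0.8 0 0 0 -1;0 0 -0.9 0 0 0 -1;0 0 -0.9 0 0 0 -1'
python3 - <<'E'
from h import *
c=viewer.capture("scene");save(c,"s2.png",(180,90,420,270),3.2)
o=bot.get_obs();print(o["moment"],o["contact_force"])
E
```

```text
time: 10.17
tool_pos: [485.1, 63.3, 146.5]
tcp_rot: [-3.139, 0.004, -2.643]
contact_force: [1.0, -0.4, -0.2]
grip_width: 48.7
finger_force: 30.0
[0.03822595 0.10011089 0.00905255] [-0.25001455 -0.20528053  0.1783006 ]
```

View pics/s2.png

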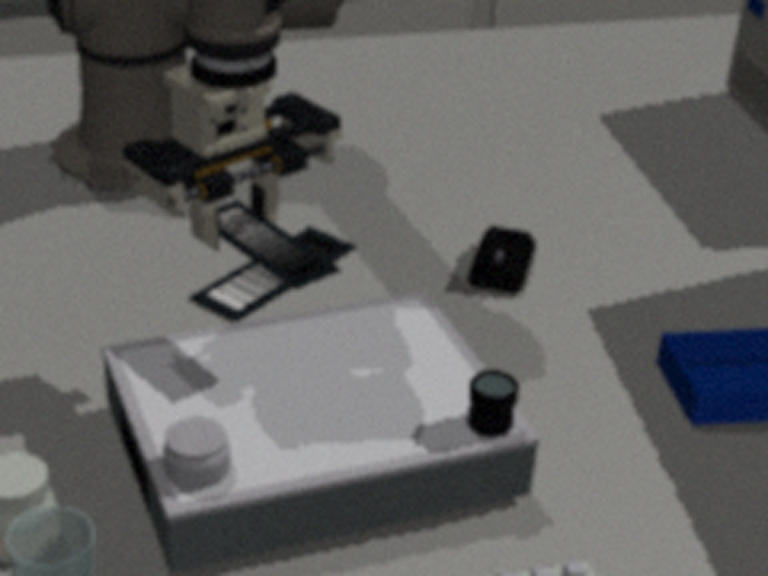

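The plate is held level: in the crop its white end is in the gripper near (235,205) and its dark end at (305,270), clear of the box. Next I'll turn it and carry it towards the scanner.

```bash
python3 -m handwheel '0.06 -0.1 -0.1 0 0 0.03 -1;0.12 -0.2 -0.2 0 0 0.06 -1;0.18 -0.3 -0.3 0 0 0.09 -1;0.24 -0.4 -0.3 0 0 0.12 -1;0.3 -0.5 -0.3 0 0 0.15 -1;0.36 -0.6 -0.3 0 0 0.18 -1;0.42 -0.7 -0.3 0 0 0.21 -1;0.48 -0.8 -0.3 0 0 0.24 -1' >/dev/null
python3 -m handwheel '0 0 0 0 0 0.03 -1;0 0 0 0 0 0.06 -1;0 0 0 0 0 0.09 -1;0 0 0 0 0 0.12 -1;0 0 0 0 0 0.15 -1;0 0 0 0 0 0.18 -1;0 0 0 0 0 0.21 -1;0 0 0 0 0 0.243 -1'
python3 - <<'E'
from h import *
plan(468,-310,175,122.1)
E
```

```text
time: 11.55
tool_pos: [479.1, -29.7, 172.6]
tcp_rot: [-3.14, -0.002, 2.118]
contact_force: [0.2, -1.0, -0.6]
grip_width: 48.5
finger_force: 30.0
shift [-2.337 -1.552 -0.026] turn [-0.0005 -0.0006 -0.0043] now [479.1 -29.7 172.6] [-1.7990e+02 -1.0000e-01  1.2133e+02]
```

```bash
python3 -m handwheel '-0.15 -0.1 0 0 0 -0.004 -1;-0.35 -0.23 0 0 0 -0.004 -1;-0.57 -0.38 0 0 0 -0.004 -1;-0.78 -0.52 0 0 0 -0.004 -1' >/dev/null
python3 -m handwheel '-0.2 -0.13 0 0 0 0 -1;-0.4 -0.26 0 0 0 0 -1;-0.6 -0.4 0 0 0 0 -1;-0.78 -0.52 0 0 0 0 -1' >/dev/null
python3 -m handwheel '-0.2 -0.13 0 0 0 0 -1;-0.4 -0.26 0 0 0 0 -1;-0.6 -0.4 0 0 0 0 -1;-0.72 -0.48 0 0 0 0 -1;-0.78 -0.52 0 0 0 0 -1;-0.78 -0.52 0 0 0 0 -1'
python3 - <<'E'
from h import *
c=viewer.capture("wrist");save(c,"w3.png",None,1.5)
plan(468,-310,175,122.1)
for t,z in(("plate_center",193),("carriage_handle",62)):
   for r in viewer.cut_out(t,c)[:2]:
    m=r["pixels"];cs=max(cv2.findContours(m.astype(np.uint8),0,1)[0],key=cv2.contourArea).reshape(-1,2).astype(float)
    q=cv2.minAreaRect(np.array([ray(c,p,z)[:2] for p in cs],np.float32));print(t,round(r["score"],2),np.round(r["centre"]),[np.round(v,1) for v in q])
h=cv2.cvtColor(c["frame"],cv2.COLOR_RGB2HSV).astype(int)
red=((h[...,0]<8)|(h[...,0]>170))&(h[...,1]>120)&(h[...,2]>30)&(h[...,2]<150)
n,l,s,ce=cv2.connectedComponentsWithStats(red.astype(np.uint8));i=1+s[1:,4].argmax()
cs=max(cv2.findContours((l==i).astype(np.uint8),0,1)[0],key=cv2.contourArea).reshape(-1,2).astype(float)
q=cv2.minAreaRect(np.array([ray(c,p,60)[:2] for p in cs],np.float32));print("red",s[i],q)
E
```

```text
time: 12.72
tool_pos: [471.5, -311.8, 172.8]
tcp_rot: [-3.141, -0.001, 2.133]
contact_force: [-0.4, 0.8, -0.1]
grip_width: 49.0
finger_force: 30.0
shift [ 0.025 -0.027 -0.02 ] turn [ 0.     -0.0005  0.001 ] now [ 471.6 -310.6  173. ] [ 1.8000e+02 -1.0000e-01  1.2227e+02]
plate_center 0.68 [259. 236.] [array([ 460.8, -297.3]), array([49.6, 26.6]), np.float64(32.3)]
carriage_handle 0.58 [260. 117.] [array([ 452.5, -277. ]), array([236.7, 146.6]), np.float64(36.5)]
red [ 195   50  136   57 2799] ((425.9922180175781, -237.1086883544922), (104.23595428466797, 41.4193229675293), 32.2352180480957)
```

View pics/w3.png

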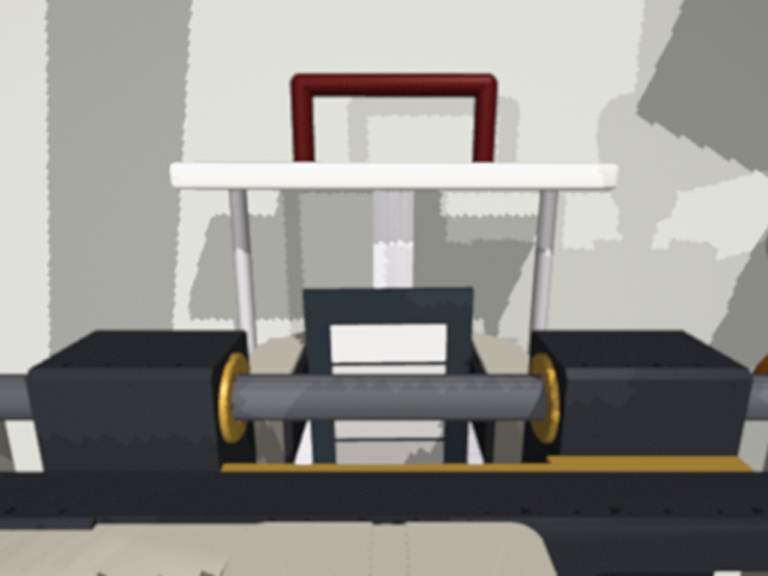

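The wrist view shows the carriage ahead (1.5x: handle at (395,85), white front at (395,175), tongue under the plate at (393,230)). Tool yaw matches the scanner axis to about 0.1°. I'll lower the plate with a small clearance from both stops.

```bash
python3 -m handwheel '0 -0.04 0.2 0 0 0 -1;0 -0.04 0.45 0 0 0 -1;0 -0.04 0.7 0 0 0 -1;0 -0.04 0.9 0 0 0 -1;0 -0.04 1 0 0 0 -1;0 -0.04 1 0 0 0 -1'
python3 -m handwheel '0 0 0.1 0 0 0 -1;0 0 0.18 0 0 0 -1;0 0 0.22 0 0 0 -1;0 0 0.25 0 0 0 -1;0 0 0.27 0 0 0 -1;0 0 0.27 0 0 0 -1'
```

```text
time: 13.37
tool_pos: [467.7, -311.2, 71.7]
tcp_rot: [-3.141, -0.004, 2.136]
contact_force: [0.3, -0.1, -0.8]
grip_width: 48.9
finger_force: 30.0
time: 13.87
tool_pos: [468.5, -313.1, 46.6]
tcp_rot: [3.142, -0.0, 2.135]
contact_force: [0.4, 0.7, -1.2]
grip_width: 48.8
finger_force: 30.0
```

```bash
python3 -m handwheel '0 0 0.02 0 0 0 -1;0 0 0.04 0 0 0 -1;0 0 0.05 0 0 0 -1;0 0 0.05 0 0 0 -1'
python3 -m handwheel '0 0 0.01 0 0 0 -1;0 0 0.02 0 0 0 -1;0 0 0.02 0 0 0 -1'
```

```text
time: 14.2
tool_pos: [468.4, -313.1, 41.5]
tcp_rot: [3.142, -0.0, 2.135]
contact_force: [-0.9, 0.6, -1.2]
grip_width: 48.6
finger_force: 30.0
time: 14.45
tool_pos: [468.6, -313.2, 39.6]
tcp_rot: [3.141, 0.0, 2.135]
contact_force: [-0.2, -0.1, -0.4]
grip_width: 49.0
finger_force: 30.0
```

```bash
python3 -m handwheel '0 0 0.01 0 0 0 -1;0 0 0.01 0 0 0 -1;0 0 0.01 0 0 0 -1'
python3 -m handwheel '0 0 0.01 0 0 0 -1;0 0 0.01 0 0 0 -1;0 0 0.01 0 0 0 -1'
```

```text
time: 14.7
tool_pos: [468.7, -313.3, 39.5]
tcp_rot: [3.141, 0.001, 2.135]
contact_force: [-1.6, 2.4, 6.0]
grip_width: 48.8
finger_force: 30.0
time: 14.95
tool_pos: [468.7, -313.3, 39.4]
tcp_rot: [3.141, 0.001, 2.135]
contact_force: [-3.2, 3.4, 13.5]
grip_width: 49.1
finger_force: 30.0
```

The plate is resting on the bed. I'll ease off the downward force, then feel for the side stop (+ty).

```bash
python3 -m handwheel '0 0 -0.015 0 0 0 -1;0 0 -0.015 0 0 0 -1;0 0.01 -0.015 0 0 0 -1;0 0.02 -0.015 0 0 0 -1;0 0.03 -0.015 0 0 0 -1;0 0.03 -0.015 0 0 0 -1'
python3 -m handwheel '0 0.01 0 0 0 0 -1;0 0.01 0 0 0 0 -1;0 0.02 0 0 0 0 -1;0 0.02 0 0 0 0 -1'
python3 -m handwheel '0 0.01 0 0 0 0 -1;0 0.01 0 0 0 0 -1;0 0.02 0 0 0 0 -1;0 0.02 0 0 0 0 -1'
```

```text
time: 15.45
tool_pos: [471.4, -311.9, 39.5]
tcp_rot: [3.141, 0.001, 2.135]
contact_force: [-2.2, -1.1, 5.0]
grip_width: 49.1
finger_force: 30.0
time: 15.78
tool_pos: [472.8, -311.0, 39.5]
tcp_rot: [-3.141, 0.001, 2.134]
contact_force: [-3.1, -1.8, 5.8]
grip_width: 48.9
finger_force: 30.0
time: 16.12
tool_pos: [473.4, -310.3, 39.5]
tcp_rot: [-3.14, -0.0, 2.134]
contact_force: [-7.5, -4.1, 7.6]
grip_width: 49.0
finger_force: 30.0
```

The side stop was met at v=234.7 against an expected 235. Now I'll ease off slightly and advance to the end stop (tool -x).

```bash
python3 -m handwheel '0 -0.01 -0.003 0 0 0 -1;-0.02 -0.01 -0.003 0 0 0 -1;-0.04 -0.01 -0.003 0 0 0 -1;-0.06 -0.01 -0.003 0 0 0 -1;-0.08 -0.01 -0.003 0 0 0 -1;-0.08 -0.01 -0.003 0 0 0 -1'
python3 -m handwheel '-0.01 0 0 0 0 0 -1;-0.02 0 0 0 0 0 -1;-0.02 0 0 0 0 0 -1'
python3 -m handwheel '-0.01 0 0 0 0 0 -1;-0.02 0 0 0 0 0 -1;-0.02 0 0 0 0 0 -1'
```

```text
time: 16.62
tool_pos: [476.6, -316.2, 39.5]
tcp_rot: [-3.14, -0.003, 2.134]
contact_force: [-7.7, 0.9, 8.3]
grip_width: 48.9
finger_force: 30.0
time: 16.87
tool_pos: [477.6, -317.6, 39.5]
tcp_rot: [-3.14, -0.004, 2.134]
contact_force: [-8.7, 1.6, 8.3]
grip_width: 48.8
finger_force: 30.0
time: 17.12
tool_pos: [478.6, -319.3, 39.5]
tcp_rot: [-3.14, -0.004, 2.134]
contact_force: [-8.2, 0.4, 8.8]
grip_width: 49.1
finger_force: 30.0
```

```bash
python3 -m handwheel '0 -0.005 -0.008 0 0 0 -1;0 -0.005 -0.008 0 0 0 -1;-0.01 -0.005 -0.008 0 0 0 -1;-0.01 -0.005 -0.008 0 0 0 -1'
python3 -m handwheel '-0.01 0 0 0 0 0 -1;-0.01 0 0 0 0 0 -1;-0.01 0 0 0 0 0 -1'
python3 -m handwheel '-0.01 0 0 0 0 0 -1;-0.01 0 0 0 0 0 -1;-0.01 0 0 0 0 0 -1'
python3 - <<'E'
from h import *
c=viewer.capture("wrist")
h=cv2.cvtColor(c["frame"],cv2.COLOR_RGB2HSV).astype(int)
red=((h[...,0]<8)|(h[...,0]>170))&(h[...,1]>120)&(h[...,2]>30)&(h[...,2]<150)
n,l,s,ce=cv2.connectedComponentsWithStats(red.astype(np.uint8));i=1+s[1:,4].argmax()
cs=max(cv2.findContours((l==i).astype(np.uint8),0,1)[0],key=cv2.contourArea).reshape(-1,2).astype(float)
P=np.array([ray(c,p,62)[:2] for p in cs]);print("handle outer u",np.percentile(P@[.534,-.8457],3),s[i])
E
```

```text
time: 17.45
tool_pos: [479.3, -320.7, 39.6]
tcp_rot: [-3.141, -0.003, 2.134]
contact_force: [-5.8, 0.5, 1.1]
grip_width: 49.2
finger_force: 30.0
time: 17.7
tool_pos: [479.9, -321.6, 39.6]
tcp_rot: [-3.141, -0.002, 2.134]
contact_force: [-4.4, 0.1, 0.6]
grip_width: 48.9
finger_force: 30.0
time: 17.95
tool_pos: [480.4, -322.4, 39.6]
tcp_rot: [-3.141, -0.002, 2.134]
contact_force: [-4.8, -0.6, 1.2]
grip_width: 48.9
finger_force: 30.0
handle outer u 424.4588176521604 [ 122    0  279  100 8200]
```

```bash
python3 -m handwheel '-0.01 0 0 0 0 0 -1;-0.02 0 0 0 0 0 -1;-0.02 0 0 0 0 0 -1'
python3 -m handwheel '-0.01 0 0 0 0 0 -1;-0.01 0 0 0 0 0 -1;-0.01 0 0 0 0 0 -1'
python3 -m handwheel '-0.01 0 0 0 0 0 -1;-0.01 0 0 0 0 0 -1;-0.01 0 0 0 0 0 -1'
python3 - <<'E'
from h import *
c=viewer.capture("top");save(c,"t3.png",(330,140,460,265),4.6)
E
```

```text
time: 18.25
tool_pos: [481.5, -324.1, 39.6]
tcp_rot: [-3.141, -0.002, 2.134]
contact_force: [-5.9, -0.3, 1.9]
grip_width: 48.9
finger_force: 30.0
time: 18.5
tool_pos: [482.0, -325.0, 39.6]
tcp_rot: [-3.141, -0.002, 2.134]
contact_force: [-4.3, 0.0, 1.0]
grip_width: 48.8
finger_force: 30.0
time: 18.75
tool_pos: [482.5, -325.8, 39.6]
tcp_rot: [-3.141, -0.002, 2.134]
contact_force: [-4.6, -0.3, 0.9]
grip_width: 48.8
finger_force: 30.0
```

View pics/t3.png

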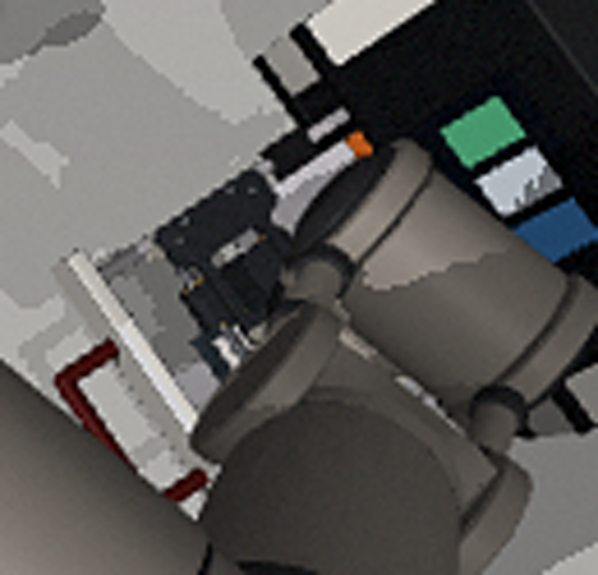

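The arm hides the stops in this view. The white front corner at crop (80,255) looks shifted, so the carriage may have moved already. I'll measure that shift against the first top picture.

```bash
cat > car.py <<'E'
from h import *
def front(c,im,z=84):
    "white front's near-corner region: shift by template match at subpixel"
a=cv2.resize(cv2.imread("pics/t.png"),(512,384),interpolation=cv2.INTER_AREA)
c=viewer.capture("top");b=c["frame"][:,:,::-1].copy()
up=lambda i,x0,y0,x1,y1:cv2.resize(i[y0:y1,x0:x1],None,fx=6,fy=6,interpolation=cv2.INTER_CUBIC)
def match(box,m=25):
    x0,y0,x1,y1=box;t=up(a,*box);s=up(b,x0-m,y0-m,x1+m,y1+m)
    r=cv2.matchTemplate(s,t,cv2.TM_CCOEFF_NORMED);_,v,_,p=cv2.minMaxLoc(r);return round(v,2),np.array(p)/6-m
f=K(c)
for n,box,z in(("front corner",(337,192,352,208),84),("handle corner",(336,216,346,228),60),("orange tip",(400,167,411,177),63),("fixed blk",(384,143,400,160),60)):
    v,d=match(box);q=np.array([(box[0]+box[2])/2,(box[1]+box[3])/2])
    w=ray(c,q+d,z)-ray(c,q,z);print(n,v,d.round(2),"du",round(float(w[0]*.534-w[1]*.8457),1),"dv",round(float(w[0]*.8457+w[1]*.534),1))
E
python3 car.py
```

```text
front corner 0.93 [ 2.83 -2.  ] du 10.0 dv 0.2
handle corner 0.99 [ 3. -2.] du 10.5 dv -0.1
orange tip 0.86 [ 2.33 -1.83] du 8.9 dv 0.6
fixed blk 0.99 [0. 0.] du 0.0 dv 0.0
```

The carriage has moved in about 10 mm, so either the plate is already on the end stop or it dragged the carriage by friction. To tell which, I'll unload the side and bed forces, back off 6 mm and approach again.

```bash
python3 -m handwheel '0 -0.008 -0.006 0 0 0 -1;0 -0.008 -0.006 0 0 0 -1;0.02 -0.012 -0.006 0 0 0 -1;0.04 -0.012 -0.006 0 0 0 -1;0.06 -0.012 -0.006 0 0 0 -1;0.06 -0.012 -0.006 0 0 0 -1'
python3 car.py
python3 -m handwheel '-0.01 0 0 0 0 0 -1;-0.02 0 0 0 0 0 -1;-0.02 0 0 0 0 0 -1;-0.02 0 0 0 0 0 -1'
python3 -m handwheel '-0.01 0 0 0 0 0 -1;-0.02 0 0 0 0 0 -1;-0.02 0 0 0 0 0 -1;-0.02 0 0 0 0 0 -1'
```

```text
time: 19.35
tool_pos: [479.1, -321.5, 41.0]
tcp_rot: [3.141, 0.0, 2.135]
contact_force: [-1.3, -0.6, -0.2]
grip_width: 48.9
finger_force: 30.0
front corner 0.93 [ 2.83 -2.  ] du 10.0 dv 0.2
handle corner 0.99 [ 3. -2.] du 10.5 dv -0.1
orange tip 0.9 [ 2.5  -1.83] du 9.3 dv 0.3
fixed blk 0.99 [0. 0.] du 0.0 dv 0.0
time: 19.73
tool_pos: [480.3, -323.5, 40.8]
tcp_rot: [3.141, -0.0, 2.135]
contact_force: [-1.4, -0.4, -0.3]
grip_width: 48.8
finger_force: 30.0
time: 20.07
tool_pos: [481.4, -325.4, 40.9]
tcp_rot: [3.141, 0.0, 2.135]
contact_force: [-0.7, -1.0, -0.4]
grip_width: 48.8
finger_force: 30.0
```

```bash
python3 -m handwheel '-0.01 0 0 0 0 0 -1;-0.02 0 0 0 0 0 -1;-0.02 0 0 0 0 0 -1'
python3 -m handwheel '-0.01 0 0 0 0 0 -1;-0.02 0 0 0 0 0 -1;-0.02 0 0 0 0 0 -1'
python3 -m handwheel '-0.01 0 0 0 0 0 -1;-0.02 0 0 0 0 0 -1;-0.02 0 0 0 0 0 -1'
python3 car.py
```

```text
time: 20.32
tool_pos: [482.5, -327.1, 40.9]
tcp_rot: [3.141, 0.0, 2.135]
contact_force: [-1.1, -0.5, -1.4]
grip_width: 48.7
finger_force: 30.0
time: 20.57
tool_pos: [483.5, -328.8, 40.9]
tcp_rot: [3.141, 0.0, 2.135]
contact_force: [-1.8, 0.2, -1.8]
grip_width: 49.5
finger_force: 30.0
time: 20.82
tool_pos: [484.6, -330.5, 40.9]
tcp_rot: [3.141, 0.0, 2.135]
contact_force: [-0.4, -0.4, -1.0]
grip_width: 49.1
finger_force: 30.0
front corner 0.92 [ 2.83 -2.  ] du 10.0 dv 0.2
handle corner 0.95 [ 3.   -2.17] du 10.8 dv 0.3
orange tip 0.86 [ 2.5  -1.83] du 9.3 dv 0.3
fixed blk 0.99 [0. 0.] du 0.0 dv 0.0
```

There is still no contact and the carriage hasn't moved, so the earlier shift was friction drag. I'll keep advancing.

```bash
python3 -m handwheel '-0.01 0 0 0 0 0 -1;-0.02 0 0 0 0 0 -1;-0.02 0 0 0 0 0 -1'
python3 -m handwheel '-0.01 0 0 0 0 0 -1;-0.02 0 0 0 0 0 -1;-0.02 0 0 0 0 0 -1'
python3 -m handwheel '-0.01 0 0 0 0 0 -1;-0.01 0 0 0 0 0 -1;-0.01 0 0 0 0 0 -1'
python3 car.py
```

```text
time: 21.12
tool_pos: [484.9, -330.9, 40.4]
tcp_rot: [-3.141, -0.003, 2.135]
contact_force: [-3.6, 3.4, -0.8]
grip_width: 48.9
finger_force: 30.0
time: 21.37
tool_pos: [485.9, -332.4, 40.3]
tcp_rot: [-3.141, -0.003, 2.135]
contact_force: [-4.1, 4.2, -0.0]
grip_width: 48.9
finger_force: 30.0
time: 21.62
tool_pos: [486.4, -333.3, 40.4]
tcp_rot: [-3.141, -0.003, 2.135]
contact_force: [-3.7, 4.0, -1.0]
grip_width: 48.9
finger_force: 30.0
front corner 0.9 [ 3.83 -2.33] du 12.9 dv -0.6
handle corner 0.9 [ 3.83 -2.5 ] du 13.3 dv -0.2
orange tip 0.81 [ 2.33 -1.83] du 8.9 dv 0.6
fixed blk 0.99 [0. 0.] du 0.0 dv 0.0
```

The plate is on the end stop, at about 5.4 N with the carriage just starting to creep. Now I'll press it sideways, press it down, and re-press against the end.

```bash
python3 -m handwheel '0.005 0.01 0.01 0 0 0 -1;0.005 0.015 0.015 0 0 0 -1;0.005 0.02 0.015 0 0 0 -1;0.005 0.02 0.015 0 0 0 -1'
python3 -m handwheel '0 0.01 0 0 0 0 -1;0 0.01 0 0 0 0 -1;-0.005 0.01 0 0 0 0 -1;-0.005 0.01 0 0 0 0 -1'
```

```text
time: 22.0
tool_pos: [487.3, -332.9, 39.5]
tcp_rot: [-3.14, -0.002, 2.134]
contact_force: [-8.0, 1.6, 3.8]
grip_width: 49.1
finger_force: 30.0
time: 22.33
tool_pos: [487.7, -333.1, 39.5]
tcp_rot: [-3.139, -0.003, 2.134]
contact_force: [-10.6, -1.1, 5.4]
grip_width: 48.6
finger_force: 30.0
```

Both stops are loaded (about 9.5 N on the side stop, 4.7 N on the end stop). Now I'll let go and go up to look.

```bash
python3 -m handwheel '0 0 0 0 0 0 0.3;0 0 0 0 0 0 0.3;0 0 0 0 0 0 0.3;0 0 0 0 0 0 0.3'
python3 -m handwheel '0 0 -0.2 0 0 0 0.3;0 0 -0.6 0 0 0 0.3;0 0 -1 0 0 0 0.3;0 0 -1 0 0 0 0.3'
python3 -m handwheel '0.4 0 -0.4 0 0 0 0.3;0.8 0 -0.8 0 0 0 0.3;1 0 -1 0 0 0 0.3;1 0 -1 0 0 0 0.3;1 0 -1 0 0 0 0.3'
python3 -m handwheel '0.4 0 0 0 0 0 -1;0.8 0 0 0 0 0 -1;1 0 0 0 0 0 -1;1 0 0 0 0 0 -1;1 0 0 0 0 0 -1'
python3 - <<'E'
from h import *
c=viewer.capture("top");w=viewer.capture("wrist")
im=np.hstack([cv2.resize(c["frame"][140:265,330:460],(400,384),interpolation=3),cv2.resize(w["frame"],(400,300)) if 0 else cv2.resize(w["frame"][:, :],(400,384))])
cv2.imwrite("pics/p4.png",im[:,:,::-1])
for r in viewer.cut_out("plate_center",c)[:2]:
    cs=max(cv2.findContours(r["pixels"].astype(np.uint8),0,1)[0],key=cv2.contourArea).reshape(-1,2).astype(float)
    print(r["centre"],cv2.minAreaRect(np.array([ray(c,p,58)[:2] for p in cs],np.float32)))
E
python3 car.py
```

```text
time: 22.67
tool_pos: [490.4, -333.3, 39.7]
tcp_rot: [3.141, 0.002, 2.135]
contact_force: [0.3, 0.8, 0.2]
grip_width: 59.3
finger_force: 0.0
time: 23.0
tool_pos: [493.4, -335.7, 147.7]
tcp_rot: [3.137, 0.014, 2.135]
contact_force: [1.6, -1.3, 0.9]
grip_width: 59.6
finger_force: 0.0
time: 23.42
tool_pos: [436.8, -247.4, 243.1]
tcp_rot: [3.139, 0.006, 2.137]
contact_force: [0.5, -0.2, -0.1]
grip_width: 60.1
finger_force: 0.0
time: 23.83
tool_pos: [383.1, -164.0, 239.1]
tcp_rot: [3.141, 0.001, 2.136]
contact_force: [0.8, -0.6, 0.5]
grip_width: 31.2
finger_force: 0.0
[398.2, 205.0] ((510.0301513671875, -370.28387451171875), (47.144718170166016, 144.48855590820312), 31.781455993652344)
[229.2, 277.6] ((319.76873779296875, 125.72625732421875), (63.1275634765625, 188.68710327148438), 39.8929443359375)
front corner 0.96 [ 4.   -2.67] du 13.9 dv -0.1
handle corner 0.92 [-22.    -1.17] du -50.6 dv 37.6
orange tip 0.87 [ 2.17 -1.5 ] du 7.9 dv 0.1
fixed blk 0.99 [0. 0.] du 0.0 dv 0.0
```

View pics/p4.png

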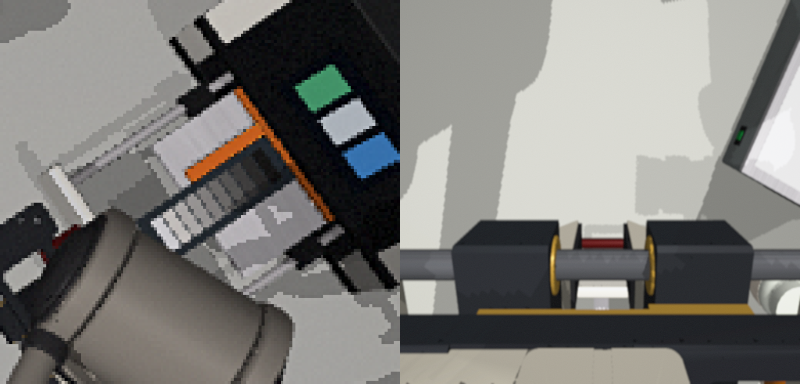

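The plate lies along the side stop with its dark end at the end stop (left half: orange corner near (265,130), plate from (150,215) to (285,165)). I'll check the gaps numerically on both faces and work out the move to the handle.

Run:
```python
from h import *
ex=np.array([.5336,-.8457]);ey=np.array([.8457,.5336])
acc=[viewer.capture("top") for _ in range(3)];c=acc[0]
F=np.mean([x["frame"].astype(np.float32) for x in acc],0)
def s(u,v,z=59):
    p=proj(c,[*(u*ex+v*ey),z]).astype(np.float32);return cv2.remap(F,p[0].reshape(1,1),p[1].reshape(1,1),1)[0,0]
print("end profile (u: R-B at v lines)")
for v in(217,233,248): print(v,[(u,*[int(k) for k in s(u,v)]) for u in range(650,668,2)])
print("side profile")
for u in(595,620,645): print(u,[(v,*[int(k) for k in s(u,v)]) for v in range(252,270,2)])
# handle: grasp pose
hc=np.array([413.3+13.9,234.7]);tgt=(hc[0]-6-35)*ex+hc[1]*ey;print("approach xy",tgt);plan(*tgt,240,122.2)
```

```text
end profile (u: R-B at v lines)
217 [(650, 23, 26, 30), (652, 25, 29, 34), (654, 23, 29, 34), (656, 20, 27, 33), (658, 24, 23, 24), (660, 59, 31, 16), (662, 109, 49, 13), (664, 123, 57, 15), (666, 124, 58, 16)]
233 [(650, 32, 37, 42), (652, 33, 39, 46), (654, 31, 38, 45), (656, 27, 36, 43), (658, 51, 40, 33), (660, 109, 57, 23), (662, 159, 76, 23), (664, 177, 83, 26), (666, 149, 71, 24)]
248 [(650, 33, 39, 44), (652, 33, 39, 46), (654, 32, 39, 46), (656, 30, 39, 46), (658, 54, 41, 34), (660, 97, 47, 15), (662, 146, 66, 16), (664, 175, 82, 24), (666, 138, 65, 21)]
side profile
595 [(252, 52, 56, 60), (254, 30, 38, 44), (256, 29, 38, 46), (258, 52, 44, 40), (260, 136, 70, 29), (262, 199, 95, 29), (264, 198, 94, 31), (266, 196, 93, 30), (268, 196, 92, 28)]
620 [(252, 46, 49, 52), (254, 34, 41, 47), (256, 27, 34, 41), (258, 34, 30, 32), (260, 139, 76, 31), (262, 203, 96, 30), (264, 198, 93, 30), (266, 196, 93, 29), (268, 196, 92, 28)]
645 [(252, 28, 34, 38), (254, 31, 39, 45), (256, 29, 38, 46), (258, 60, 45, 33), (260, 159, 89, 30), (262, 202, 99, 29), (264, 197, 93, 29), (266, 194, 92, 28), (268, 196, 92, 26)]
approach xy [ 404.56211 -201.37342]
shift [-0.426 -0.015 -0.01 ] turn [-0.     -0.0001  0.0004] now [ 383.1 -164.5  239.1] [-1.7999e+02 -2.0000e-02  1.2228e+02]
```

No bright gap shows along either face, so the plate is flush and parallel. I'll bring the shut fingers down outside the handle.

```bash
python3 -m handwheel '-0.2 -0.01 0.3 0 0 0 -1;-0.43 -0.01 0.6 0 0 0 -1;-0.43 -0.01 1 0 0 0 -1;-0.43 -0.01 1 0 0 0 -1'
python3 -m handwheel '0 0 0.3 0 0 0 -1;0 0 0.6 0 0 0 -1;0 0 0.92 0 0 0 -1;0 0 0.92 0 0 0 -1;0 0 0.92 0 0 0 -1'
python3 -m handwheel '-0.1 0 0 0 0 0 -1;-0.18 0 0 0 0 0 -1;-0.22 0 0 0 0 0 -1;-0.26 0 0 0 0 0 -1;-0.29 0 0 0 0 0 -1;-0.32 0 0 0 0 0 -1'
```

```text
time: 24.52
tool_pos: [401.9, -199.5, 133.5]
tcp_rot: [-3.137, -0.011, 2.133]
contact_force: [-1.4, 1.0, -0.6]
grip_width: 0.4
finger_force: 0.0
time: 24.93
tool_pos: [404.6, -200.5, 47.8]
tcp_rot: [-3.141, -0.002, 2.135]
contact_force: [0.2, 0.3, 1.0]
grip_width: 0.4
finger_force: 0.0
time: 25.43
tool_pos: [421.8, -227.3, 48.4]
tcp_rot: [3.141, -0.002, 2.134]
contact_force: [-1.8, 6.4, 3.8]
grip_width: 0.8
finger_force: 3.2
```

The fingers are on the handle at 6.4 N. Now I'll push smoothly, first 80 mm and then another 80 mm.

```bash
python3 -m handwheel '-0.05 0 0 0 0 0 -1;-0.12 0 0 0 0 0 -1;-0.22 0 0 0 0 0 -1;-0.34 0 0 0 0 0 -1;-0.46 0 0 0 0 0 -1;-0.58 0 0 0 0 0 -1;-0.7 0 0 0 0 0 -1;-0.8 0 0 0 0 0 -1'
python3 -m handwheel '-0.1 0 0 0 0 0 -1;-0.2 0 0 0 0 0 -1;-0.3 0 0 0 0 0 -1;-0.4 0 0 0 0 0 -1;-0.5 0 0 0 0 0 -1;-0.6 0 0 0 0 0 -1;-0.7 0 0 0 0 0 -1;-0.8 0 0 0 0 0 -1'
python3 -m handwheel '-0.04 0 0 0 0 0 -1;-0.07 0 0 0 0 0 -1;-0.1 0 0 0 0 0 -1;-0.13 0 0 0 0 0 -1;-0.15 0 0 0 0 0 -1;-0.17 0 0 0 0 0 -1;-0.17 0 0 0 0 0 -1'
```

```text
time: 26.1
tool_pos: [464.4, -295.2, 48.3]
tcp_rot: [-3.141, -0.002, 2.135]
contact_force: [-3.9, 5.7, 4.2]
grip_width: 0.1
finger_force: 3.5
time: 26.77
tool_pos: [506.7, -362.6, 48.4]
tcp_rot: [-3.141, -0.003, 2.135]
contact_force: [-5.0, 4.8, 4.1]
grip_width: 0.1
finger_force: 3.5
time: 27.35
tool_pos: [511.7, -370.5, 48.2]
tcp_rot: [-3.139, -0.019, 2.135]
contact_force: [-18.8, 25.4, 21.7]
grip_width: 0.5
finger_force: 16.1
```

The motion stopped at about 31 N. I need to check whether that is the hard stop or a collision.

```bash
python3 -m handwheel '0.08 0 0 0 0 0 -1;0.2 0 0 0 0 0 -1;0.4 0 0 0 0 0 -1;0.6 0 0 0 0 0 -1;0.6 0 -0.5 0 0 0 -1;0.6 0 -1 0 0 0 -1;0.6 0 -1 0 0 0 -1'
python3 - <<'E'
from h import *
c=viewer.capture("top");w=viewer.capture("wrist")
im=np.hstack([cv2.resize(c["frame"][120:245,340:470],(400,384),interpolation=3),cv2.resize(w["frame"],(400,384))])
cv2.imwrite("pics/p5.png",im[:,:,::-1])
a=cv2.resize(cv2.imread("pics/t.png"),(512,384),interpolation=cv2.INTER_AREA);b=c["frame"][:,:,::-1].copy()
def find(box,z):
    x0,y0,x1,y1=box;t=cv2.resize(a[y0:y1,x0:x1],None,fx=4,fy=4,interpolation=3);s=cv2.resize(b[110:280,320:500],None,fx=4,fy=4,interpolation=3)
    _,v,_,p=cv2.minMaxLoc(cv2.matchTemplate(s,t,5));q0=[(x0+x1)/2,(y0+y1)/2];q=np.array(p)/4+[320,110]+[(x1-x0)/2,(y1-y0)/2]
    d=ray(c,q,z)-ray(c,q0,z);print(v,q,"du",d[0]*.5336-d[1]*.8457,"dv",d[0]*.8457+d[1]*.5336)
find((337,192,352,208),84);find((336,216,346,228),60);find((338,216,374,256),62)
E
```

```text
time: 27.93
tool_pos: [486.6, -328.4, 153.9]
tcp_rot: [3.139, 0.009, 2.135]
contact_force: [1.0, -1.7, 0.4]
grip_width: 0.6
finger_force: 0.0
0.659942090511322 [405.5 172. ] du 192.05983898238304 dv -30.50688091798567
0.8693040609359741 [378. 181.] du 158.19759176020705 dv 37.9252728802357
0.4445889890193939 [429. 196.] du 242.50617523117342 dv -22.86547815760413
```

View pics/p5.png

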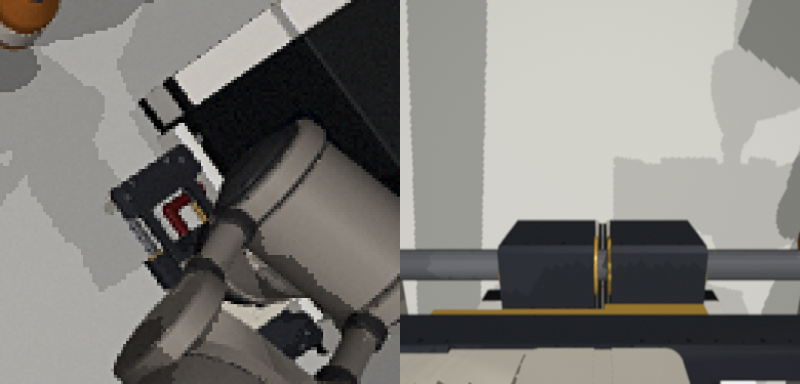

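The arm hides most of it here. The white front appears near the scanner jambs around (195,140). I'll back away and measure the front's travel in the clear.

```bash
python3 -m handwheel '0.4 0 -0.3 0 0 0 -1;0.8 0 -0.6 0 0 0 -1;1 0 -0.6 0 0 0 -1;1 0 -0.6 0 0 0 -1' >/dev/null
python3 -m handwheel '0.4 0 0 0 0 0 -1;0.8 0 0 0 0 0 -1;1 0 0 0 0 0 -1;1 0 0 0 0 0 -1'
cat > fin.py <<'E'
from h import *
c=viewer.capture("top")
h=cv2.cvtColor(c["frame"],cv2.COLOR_RGB2HSV).astype(int)
ex=np.array([.5336,-.8457]);ey=np.array([.8457,.5336])
red=((h[...,0]<8)|(h[...,0]>170))&(h[...,1]>120)&(h[...,2]>30)&(h[...,2]<150);red[:150]=0;red[:,:340]=0
n,l,s,ce=cv2.connectedComponentsWithStats(red.astype(np.uint8));i=1+s[1:,4].argmax()
cs=max(cv2.findContours((l==i).astype(np.uint8),0,1)[0],key=cv2.contourArea).reshape(-1,2)
P=np.array([ray(c,p,60)[:2] for p in cs]);U=P@ex;V=P@ey;print("handle",s[i],"outer u",np.percentile(U,5).round(1),"v",V.min().round(),V.max().round())
a=cv2.resize(cv2.imread("pics/t.png"),(512,384),interpolation=cv2.INTER_AREA);b=c["frame"][:,:,::-1].copy()
for box,z in(((337,190,350,203),84),((376,246,392,262),84),((336,216,346,228),60),((356,240,374,256),60)):
    x0,y0,x1,y1=box;t=cv2.resize(a[y0:y1,x0:x1],None,fx=4,fy=4,interpolation=3)
    q0=np.array([(x0+x1)/2,(y0+y1)/2]);best=[]
    for d in np.arange(170,206,1.):   # look only along the rail
        w=ray(c,q0,z);q=proj(c,[*(w[:2]+d*ex),z]);p=cv2.getRectSubPix(cv2.resize(b,None,fx=4,fy=4,interpolation=3),(t.shape[1],t.shape[0]),tuple(4*q))
        best.append((cv2.matchTemplate(p,t,5)[0,0],d))
    print(box,sorted(best)[-3:])
E
python3 fin.py
```

```text
time: 28.7
tool_pos: [375.4, -154.9, 206.8]
tcp_rot: [-3.141, -0.003, 2.136]
contact_force: [0.5, -0.3, 0.2]
grip_width: 0.2
finger_force: 0.0
handle [393 180  33  37 202] outer u 595.2 v 182.0 287.0
(337, 190, 350, 203) [(np.float32(0.44034454), np.float64(191.0)), (np.float32(0.45658565), np.float64(192.0)), (np.float32(0.4706041), np.float64(193.0))]
(376, 246, 392, 262) [(np.float32(0.7075523), np.float64(190.0)), (np.float32(0.75496703), np.float64(192.0)), (np.float32(0.75690496), np.float64(191.0))]
(336, 216, 346, 228) [(np.float32(0.8971262), np.float64(192.0)), (np.float32(0.9107444), np.float64(190.0)), (np.float32(0.9265991), np.float64(191.0))]
(356, 240, 374, 256) [(np.float32(0.7468313), np.float64(193.0)), (np.float32(0.79589593), np.float64(192.0)), (np.float32(0.8032529), np.float64(191.0))]
```

The carriage has travelled about 191 mm from the first picture, and the last push was firmly blocked. It may have started a little way in. One firmer push will show whether this is the hard stop.

Run:
```python
from h import *
ex=np.array([.5336,-.8457]);ey=np.array([.8457,.5336])
plan(*(565*ex+234.7*ey),150,122.2)
```

```text
shift [-2.312 -0.011  0.573] turn [0.     0.     0.0011] now [ 377.1 -156.8  207.3] [180.    0.  122.4]
```

```bash
python3 -m handwheel '-0.4 0 0.1 0 0 0 -1;-0.77 0 0.2 0 0 0 -1;-0.77 0 0.2 0 0 0 -1' >/dev/null
python3 -m handwheel '-0.4 0 0.1 0 0 0 -1;-0.77 0 0.2 0 0 0 -1;-0.77 0 0.2 0 0 0 -1' >/dev/null
python3 -m handwheel '-0.4 0 0.1 0 0 0 -1;-0.77 0 0.17 0 0 0 -1;-0.77 0 0.17 0 0 0 -1;-0.77 0 0.17 0 0 0 -1'
python3 -m handwheel '0 0 0.3 0 0 0 -1;0 0 0.6 0 0 0 -1;0 0 0.9 0 0 0 -1;0 0 1 0 0 0 -1;0 0 1 0 0 0 -1;0 0 1 0 0 0 -1'
python3 -m handwheel '-0.1 0 0 0 0 0 -1;-0.15 0 0 0 0 0 -1;-0.2 0 0 0 0 0 -1;-0.24 0 0 0 0 0 -1;-0.24 0 0 0 0 0 -1'
```

```text
time: 29.58
tool_pos: [501.2, -354.7, 147.9]
tcp_rot: [-3.141, -0.002, 2.133]
contact_force: [-0.9, 0.1, 0.6]
grip_width: 0.7
finger_force: 0.0
time: 30.08
tool_pos: [501.4, -353.0, 51.3]
tcp_rot: [3.141, 0.0, 2.135]
contact_force: [-0.4, -0.3, -0.6]
grip_width: 0.7
finger_force: 0.0
time: 30.5
tool_pos: [512.4, -370.1, 51.8]
tcp_rot: [-3.141, -0.008, 2.135]
contact_force: [-8.5, 13.1, 12.5]
grip_width: 0.7
finger_force: 7.7
```

```bash
python3 -m handwheel '-0.03 0 0 0 0 0 -1;-0.06 0 0 0 0 0 -1;-0.06 0 0 0 0 0 -1'
python3 -m handwheel '-0.03 0 0 0 0 0 -1;-0.06 0 0 0 0 0 -1;-0.06 0 0 0 0 0 -1;-0.06 0 0 0 0 0 -1'
```

```text
time: 30.75
tool_pos: [512.6, -370.4, 51.7]
tcp_rot: [-3.14, -0.02, 2.136]
contact_force: [-18.6, 27.2, 24.5]
grip_width: 0.3
finger_force: 17.1
time: 31.08
tool_pos: [512.7, -370.6, 51.7]
tcp_rot: [-3.138, -0.032, 2.137]
contact_force: [-30.5, 42.8, 38.1]
grip_width: 0.6
finger_force: 26.6
```

The carriage doesn't yield at all at 52 N, and the tool stops at the same place as before, so this is the hard stop. I'll back off clear, make a last check and hand in.

```bash
python3 -m handwheel '0.1 0 0 0 0 0 -1;0.2 0 0 0 0 0 -1;0.4 0 0 0 0 0 -1;0.6 0 0 0 0 0 -1;0.6 0 -0.4 0 0 0 -1;0.6 0 -0.8 0 0 0 -1;0.6 0 -1 0 0 0 -1;0.6 0 -1 0 0 0 -1' >/dev/null
python3 -m handwheel '0.4 0 -0.3 0 0 0 -1;0.8 0 -0.6 0 0 0 -1;1 0 -0.6 0 0 0 -1;1 0 -0.6 0 0 0 -1' >/dev/null
python3 -m handwheel '0.4 0 0 0 0 0 -1;0.8 0 0 0 0 0 -1;0.8 0 0 0 0 0 -1;0.8 0 0 0 0 0 -1;0.8 0 0 0 0 0 -1'
python3 fin.py
python3 - <<'E'
from h import *
c=viewer.capture("top")
for n in("loupe","tin","bottle","jar","beaker","mouse","tray"): print(n,[np.round(r["centre"]).astype(int).tolist() for r in viewer.recognise(n,c)[:1]])
E
```

```text
time: 32.5
tool_pos: [392.9, -181.2, 210.8]
tcp_rot: [3.141, 0.002, 2.135]
contact_force: [0.4, -0.9, 0.7]
grip_width: 0.2
finger_force: 0.0
handle [393 180  33  37 201] outer u 595.2 v 182.0 287.0
(337, 190, 350, 203) [(np.float32(0.43869033), np.float64(191.0)), (np.float32(0.45452586), np.float64(192.0)), (np.float32(0.467944), np.float64(193.0))]
(376, 246, 392, 262) [(np.float32(0.7145953), np.float64(193.0)), (np.float32(0.736802), np.float64(191.0)), (np.float32(0.7521179), np.float64(192.0))]
(336, 216, 346, 228) [(np.float32(0.8972612), np.float64(192.0)), (np.float32(0.91055006), np.float64(190.0)), (np.float32(0.92624724), np.float64(191.0))]
(356, 240, 374, 256) [(np.float32(0.6940424), np.float64(190.0)), (np.float32(0.7198989), np.float64(192.0)), (np.float32(0.7411688), np.float64(191.0))]
loupe [[181, 146]]
tin [[272, 133]]
bottle [[349, 123]]
jar [[316, 146]]
beaker [[309, 113]]
mouse [[146, 274]]
tray [[86, 186]]
```

```bash
python3 -c "
from plant import bot
print(bot.close_job())"
```

```text
the job is handed in; nothing more can be done
None
```

The job is handed in at about 32.5 s: the small plate lies flush against both orange stops, and the carriage is pushed in until it would not move at 52 N. It travelled about 191 mm from where it first stood, not 200, so I took it to have started slightly in; while seating the plate, friction and then pressing on the end stop moved it about 14 mm in before I let go.

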